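# Set up the recipe card and hold the clip open around its edge

## Robot

A 6-joint arm with a two-finger parallel gripper is mounted at the origin on a cart in front of the work surface, level with it; the furniture and walls round the work are solid. World frame = base frame: x ahead of the robot, y to its left, z up, the work surface at z = 0. Lengths are in m, angles in rad, forces in N, time in s.
With the tool pointing down it reaches from about 0.35 to 1 m from the base axis. Payload 7.1 kg.
Tool frame: the origin (TCP) lies midway between the tips of the shut fingers; the grasp point (between the pads) lies 19 mm behind it (pinch_z is the distance from the TCP to the grasp point, in m); z points along the fingers, y is the line along which they close (so a half turn about z gives the same grasp; the last joint's range is limited). The gripper opens to 85 mm and grips with 20 to 120 N. Pads are 22 mm wide; open, the fingers measure 114 mm over their backs; the gripper's body (76 mm by 85 mm) begins 54 mm behind the grasp point. The pads swing forward as they close: fully open they stand 13 mm farther back than shut.
Start: joints at [-1.197, 0.423, 1.63, -0, 1.089, -0.019], TCP at [0.239, -0.577, 0.231] pointing down, gripper open.
Joint ranges: [-3, 3], [-0.9, 2.11], [0.09, 2.58], [-1.31, 4.45], [0.11, 2.69], [-2.54, 2.54]. Speed limits (rad/s): [2.39, 2.39, 3.01, 3.14, 3.14, 3.14].

## Interface

Orientations are given as a rotation vector (axis times angle).
In Python, from bench import state, get_image, camera_model, hand_in, pinch_z gives the robot as it stands.
- The arm moves only by the tool apply_moves, never from a script. Its argument "targets" is a list of rows, each an object with "hand": the gripper command: -1 is shut, 1 is fully open, values between are in proportion; "travel": the shift along the tool's x, y, z in mm, a list of three; "angular": the turn, a rotation vector about the tool's x, y, z in degrees, a list of three. In form: [{"hand": hand, "travel": [tx, ty, tz], "angular": [rx, ry, rz]}, ...]. A call has 1 to 10 rows; each row is the pose to reach, as a shift and turn from the pose commanded when the call began, along the tool's axes at that moment; what a row does not reach only later rows make up. A row lasts 1/8 s, in which the tool goes at most 62.5 mm and 10.7 degrees, less where a joint would pass 70% of its speed; a pose out of reach is approached as far as the arm can. A call with a gripper value outside its range is refused whole. The fingers move at their own pace and stop on an object; "force" is the grip in N (left out, the last holds). Time passes only in rows, so rows that repeat a pose let the fingers close. It gives the time, the measured TCP pose, the force and the opening at its end, in the units of the state.
- state(): the state, without advancing time (a new reading comes with each control period).
- get_image(name): name is "side" or "top" or "wrist"; returns the picture (384x512x3 uint8, red, green, blue); there is no depth.
- camera_model(name): a dict with "camera_matrix" (3x3 intrinsics, pixels), "eye" and "orientation" of the camera in the world; the wrist camera has in their place "hand_eye" (4x4, takes a point from camera to tool coordinates, whose origin is the TCP and whose axes are the flange's). Camera axes: x right, y down, z forward; pixel columns grow to the right and rows downward; lengths in m; the calibration is good to about 2 mm. A picture is of the moment at which its call begins: read the wrist's pose just before it. camera_model takes no time and is no camera call.
- hand_in(): hands the job in, once; it reports no verdict.
The state is a dict: "t": time; "joint_positions": joint angles; "qvel": joint speeds; "joint_efforts": joint torques, N m; "ee_pos": TCP position; "tool_rot": TCP orientation; "contact_force": force on the tool from outside, world axes, zero at the start; "ft_torque": the same for the moment, N m; "grip_width": finger opening in m.
Only numpy, scipy, OpenCV 4.12 (cv2) and the standard library are available. Lean on these libraries where they do the work, as an engineer would, in place of code of your own. Each camera call takes 0.05 s, during which the arm holds its last target. There are 200 camera calls.

## Task

Take the recipe card out of the slotted rack and set it up on the ledge of the little easel, centred and leaning flat against its board. Then pick up the spring clip, squeeze its levers so that the jaws gape wide, and hold it like that around the card's right-hand upright edge (as seen from the robot): jaw ends one in front of and one behind the card, one to two centimetres in past the edge, touching neither card nor easel. Finish while holding it there squeezed open, ready for someone to tuck a note in; leave the other things on the worktop where they are.

Things in the scene. Friction and masses are not known exactly. Their poses are not given: they have to be found in the camera images.
- card: stiff recipe card, a pale wooden board with ruled paper on both faces: 120 mm wide (y), 120 mm tall (z), 8 mm thick (x), about 80 g. Origin at the middle of its bottom edge. It starts upright and loose in the rack's slot, -x to the robot; its right-hand edge is at y = -60 mm.
- rack: fixed low wooden rack 100 mm wide with a slot along its y for the card; origin under its centre on the worktop. Slot 12 mm wide (card has 4 mm play), slot floor 10 mm and slot walls 34 mm above the worktop; the upper 96 mm of the card stand free.
- easel_board: leaning part of the small fixed wooden easel. Origin: mid-width, in the corner of ledge and board front, 45 mm up. x back (away from the robot), y left, z up along the board, which leans back 10 degrees; the ledge is square to it. Board 60 wide, 72 tall; ledge 80 wide, to x = -29 mm, then a lip 7 mm high. Seated card: origin at (-4, 0, 0) mm, same axes; 30 mm jut out each side, 48 mm on top.
- clip: white plastic spring clip on its side, 106 mm long, 40 tall, 65 g; this is its half with the -y jaw and lever. Origin on the hinge, underside; z up the hinge, x to the jaw tips (57 mm). Levers run back to x = -49, 48 mm over the ends. Squeezed full they are parallel, 17 mm over; jaws gape 36 mm at the tips (54 mm ahead of the hinge), even about the middle. 10 N at x = -35 opens it.
- clip_arm (a joint): angle of the clip's second half (+y side) to the first: 0 jaws shut, 0.62 fully open at the stop; wide open means over 0.45. The spring shuts it.
- clip_tip_a (a point): inner face of the first half's jaw at its end, at mid-height (20 mm)
- clip_tip_b (a point): inner face of the second half's jaw at its end, at mid-height (20 mm); meets the other when shut
- salt_shaker: bystander: salt shaker 44 mm wide, 90 mm tall, origin under its centre
- garlic: bystander: garlic bulb 60 mm wide, 59 mm tall, origin under its centre
- tin_fish: bystander: flat round tin 86 mm wide, 40 mm tall, origin under its centre

How it is judged:
On the way, in this order (a step that is already met when the one before it is completed fails the run):
1. the card stands on the easel's ledge, centred, leaning flat against the board, let go (x of card in the frame of easel_board between -0.01 and 0 m and y of card in the frame of easel_board between -0.02 and 0.02 m and z of card in the frame of easel_board between -0.003 and 0.005 m and angle between the z axis of card and the z axis of easel_board, either way round below 0.07 rad and angle between the x axis of card and the x axis of easel_board, either way round below 0.07 rad and contact force between the fingers and card below 0.1 N and linear speed of card below 0.02 m/s), for 0.3 s.
2. the clip is lifted, squeezed open in the fingers (value of joint clip_arm above 0.45 rad and height (world z) of clip above 0.03 m and contact force between the fingers and clip above 2 N), for 0.2 s.
At the end, for the whole second after the job is handed in: Card on the ledge, centred to 20 mm, against the board (0.07 rad), not touched by the fingers. Clip held still, off the worktop, open over 0.45 rad, a jaw end on each side of the card (1.5 mm clear), 7 to 32 mm in from its right-hand edge, touching neither card nor easel (all of step 1 and ((x of clip_tip_a in the frame of card below -0.0055 m and x of clip_tip_b in the frame of card above 0.0055 m) or (x of clip_tip_b in the frame of card below -0.0055 m and x of clip_tip_a in the frame of card above 0.0055 m)) and z of clip_tip_a in the frame of card between 0.02 and 0.115 m and y of each of clip_tip_a, clip_tip_b in the frame of easel_board below 0 m and z of clip_tip_b in the frame of card between 0.02 and 0.115 m and ((y of clip_tip_a in the frame of card between -0.053 and -0.028 m and y of clip_tip_b in the frame of card between -0.053 and -0.028 m) or (y of clip_tip_a in the frame of card between 0.028 and 0.053 m and y of clip_tip_b in the frame of card between 0.028 and 0.053 m)) and value of joint clip_arm above 0.45 rad and height (world z) of clip above 0.04 m and contact force between the fingers and clip above 2 N and contact force between clip and card below 0.3 N and contact force between clip and easel_board below 0.3 N and linear speed of clip below 0.03 m/s); the arm keeps its last pose, push and grip.
It fails at once if salt shaker pushed from its place (distance of salt_shaker from where it was at the start of the episode above 0.03 m).
It fails at once if garlic pushed from its place (distance of garlic from where it was at the start of the episode above 0.03 m).
It fails at once if tin fish pushed from its place (distance of tin_fish from where it was at the start of the episode above 0.03 m).
It also fails if it takes over 51 s, if anything falls off the work surface, if the arm or the gripper's body presses on something with over 40 N, if the wrist force passes 120 N, or if a joint passes its speed limit or range.

## Working session

There is one attempt and no reset: what is moved stays moved. The work goes in short steps, Python scripts to look and compute and a tool call to move; the robot and the scene stay as the last step left them, time stands still between calls to the robot, and variables do not carry over. Pictures are saved under pics/ and viewed, on a budget of 10 in all, crops included, one or two more only if the job needs it, and the job is handed in when it is done.

Besides the shell and the picture viewer there is one more tool, called after "Emit:" as name(argument=value, ...) on one line, values as JSON. apply_moves: Moves the arm, as the interface text tells. Its arguments: {"type":"object","properties":{"targets":{"type":"array","items":{"type":"object","properties":{"hand":{"type":"number"},"travel":{"type":"array","items":{"type":"number"}},"angular":{"type":"array","items":{"type":"number"}}}}},"force":{"type":"number"}},"required":["targets"]}

```bash
mkdir -p pics; ls; python3 - <<'E'
from bench import *
import cv2, numpy as np
np.set_printoptions(precision=4,suppress=True)
print(state(), pinch_z if not callable(pinch_z) else pinch_z())
ims=[]
for n in ["side","top"]:
    im=get_image(n); cv2.imwrite(f"pics/{n}0.png",im[:,:,::-1])
    print(n,camera_model(n))
print(camera_model("wrist"))
E
```

```text
pics
{'t': 0.0, 'joint_positions': array([-1.197 ,  0.4238,  1.6307, -0.    ,  1.0886, -0.019 ]), 'qvel': array([-0.0004, -0.0003, -0.0018, -0.0007, -0.0001, -0.0007]), 'joint_efforts': array([ -0.0003, -55.7383, -28.1738,   0.    ,   0.0074,  -0.    ]), 'ee_pos': array([ 0.2391, -0.5769,  0.2305]), 'tool_rot': array([-3.0797, -0.6127,  0.0004]), 'contact_force': array([-0.5893,  1.0828,  0.725 ]), 'ft_torque': array([0.0174, 0.0235, 0.022 ]), 'grip_width': 0.08556485362875797} 0.0187
side {'camera_matrix': array([[416.8012,   0.    , 259.4872],
       [  0.    , 416.8012, 191.2656],
       [  0.    ,   0.    ,   1.    ]]), 'eye': array([ 0.4014, -0.9824,  0.4034]), 'orientation': array([-1.9469,  0.1162, -0.1086])}
top {'camera_matrix': array([[498.7642,   0.    , 252.2421],
       [  0.    , 498.7642, 198.0763],
       [  0.    ,   0.    ,   1.    ]]), 'eye': array([ 0.4525, -0.1686,  1.1629]), 'orientation': array([-2.1709,  2.1808, -0.053 ])}
{'camera_matrix': array([[270.3095,   0.    , 255.9053],
       [  0.    , 270.3095, 193.1396],
       [  0.    ,   0.    ,   1.    ]]), 'hand_eye': array([[-0.0006, -0.961 , -0.2766,  0.0709],
       [ 1.    , -0.0007,  0.    , -0.0006],
       [-0.0002, -0.2766,  0.961 , -0.1417],
       [ 0.    ,  0.    ,  0.    ,  1.    ]])}
```

View pics/side0.png

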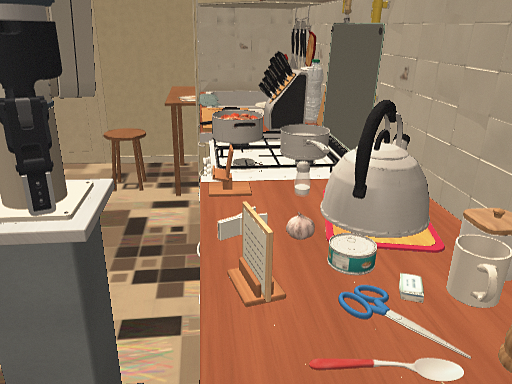

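View pics/top0.png

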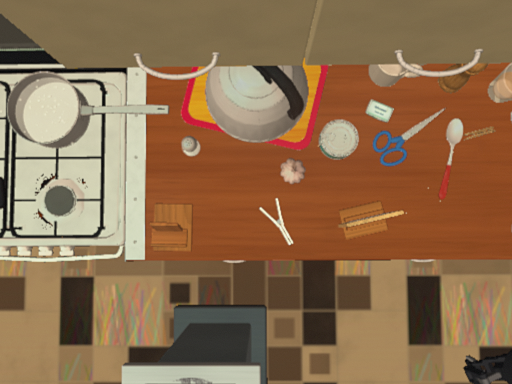

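```bash
cat > h.py <<'E'
import numpy as np, cv2
from scipy.spatial.transform import Rotation as R
from bench import *
np.set_printoptions(precision=4,suppress=True)
def cam(n):
    m=camera_model(n); K=m["camera_matrix"]
    if n=="wrist":
        s=state(); T=np.eye(4); T[:3,:3]=R.from_rotvec(s["tool_rot"]).as_matrix(); T[:3,3]=s["ee_pos"]
        T=T@m["hand_eye"]; return K,T[:3,3],T[:3,:3]
    return K,m["eye"],R.from_rotvec(m["orientation"]).as_matrix()
def onz(c,px,z):
    K,e,o=c; d=o@np.linalg.solve(K,[px[0],px[1],1]); return e+d*(z-e[2])/d[2]
def proj(c,p):
    K,e,o=c; q=K@(o.T@(np.asarray(p)-e)); return q[:2]/q[2]
def two(c1,p1,c2,p2):
    P=lambda c:c[0]@np.hstack([c[2].T,-(c[2].T@c[1])[:,None]])
    X=cv2.triangulatePoints(P(c1),P(c2),np.float64(p1).reshape(2,1),np.float64(p2).reshape(2,1)); X=X[:3,0]/X[3,0]
    print("tri",X,"resid",proj(c1,X)-p1,proj(c2,X)-p2); return X
E
python3 - <<'E'
import cv2,numpy as np
t=cv2.imread('pics/top0.png');s=cv2.imread('pics/side0.png')
def c(im,x,y,w,h,W,H): return cv2.resize(im[y:y+h,x:x+w],(W,H),interpolation=cv2.INTER_CUBIC)
a=np.hstack([c(t,335,195,80,50,400,250),c(t,250,190,64,40+10,320,250)])
b=np.hstack([c(t,145,196,60,70,300,350),c(s,220,190,80,120,232,350),c(s,200,135,47,70,188,350) ])
a=cv2.copyMakeBorder(a,0,0,0,0,cv2.BORDER_CONSTANT)
cv2.imwrite('pics/m1.png',np.vstack([a,b]))if a.shape[1]==b.shape[1] else cv2.imwrite('pics/m1.png',np.vstack([a,b[:,:720]]))
E
```

```text
(no output)
```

View pics/m1.png

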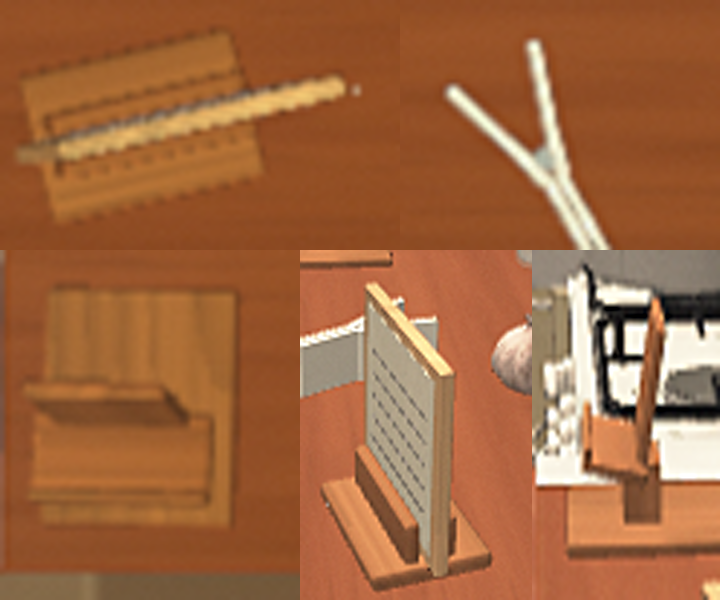

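```bash
python3 - <<'E'
from h import *
t=cam('top');s=cam('side')
T=lambda x,y:(335+x/5,195+y/5)
for n,p,z in [('cardL',T(57,148),.13),('cardR',T(345,87),.13),('rTL',T(22,80),.01),('rTR',T(232,30),.01),('rBR',T(262,175),.01),('rBL',T(55,222),.01)]: print(n,onz(t,p,z))
C=lambda x,y:(250+(x-400)/5,190+y/5)
for n,p in [('leverL',C(452,90)),('leverR',C(534,42)),('hinge',C(548,178)),('tip',(292,243.5))]: print(n,onz(t,p,.04))
E_=lambda x,y:(145+x/5,196+(y-250)/5)
for n,p,z in [('bTL',E_(48,288),0.005),('bTR',E_(238,291),0.005),('bBR',E_(234,525),.005),('bBL',E_(42,522),.005),('boardTL',E_(25,384),.116),('boardTR',E_(165,388),.116),('lipL',E_(32,490),.046),('lipR',E_(209,490),.046)]: print(n,onz(t,p,z))
for n,p in [('salt',(190,146)),('garlic',(292,171))]: print(n,onz(t,p,.06))
E
```

```text
cardL [ 0.4688 -0.341   0.13  ]
cardR [ 0.4934 -0.4596  0.13  ]
rTL [ 0.502  -0.3455  0.01  ]
rTR [ 0.5246 -0.4423  0.01  ]
rBR [ 0.4579 -0.4545  0.01  ]
rBL [ 0.4367 -0.3596  0.01  ]
leverL [ 0.5084 -0.1636  0.04  ]
leverR [ 0.5298 -0.2007  0.04  ]
hinge [ 0.4686 -0.2065  0.04  ]
tip [ 0.4284 -0.2339  0.04  ]
bTL [0.5216 0.0836 0.005 ]
bTR [ 0.5197 -0.0054  0.005 ]
bBR [ 0.4111 -0.004   0.005 ]
bBL [0.4128 0.0853 0.005 ]
boardTL [0.4745 0.0688 0.116 ]
boardTR [0.4726 0.0096 0.116 ]
lipL [0.4285 0.081  0.046 ]
lipR [0.4282 0.0014 0.046 ]
salt [ 0.6471 -0.0067  0.06  ]
garlic [ 0.5893 -0.2343  0.06  ]
```

```bash
python3 - <<'E'
import cv2,numpy as np
t=cv2.imread('pics/top0.png');s=cv2.imread('pics/side0.png')
def c(im,x,y,w,h,k): return cv2.resize(im[y:y+h,x:x+w],None,fx=k,fy=k,interpolation=cv2.INTER_CUBIC)
a=c(t,148,218,40,36,10);b=c(s,205,142,40,36,10)
a2=c(t,258,196,40,24,10);b2=c(t,268,218,40,24,10)
cv2.imwrite('pics/m2.png',np.vstack([np.hstack([a,b]),np.hstack([a2,b2])]))
E
```

```text
(no output)
```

View pics/m2.png

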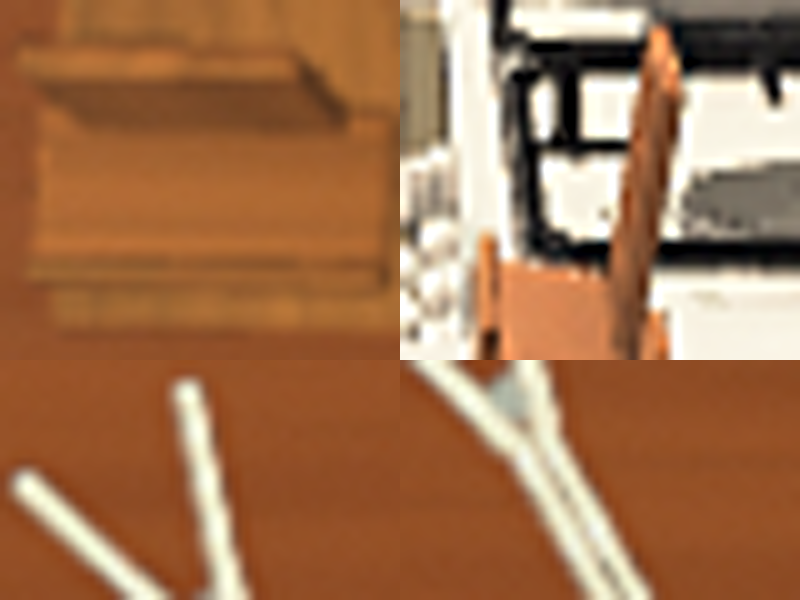

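```bash
python3 - <<'E'
from h import *
t=cam('top');s=cam('side')
A=lambda x,y:(148+x/10,218+y/10); B=lambda x,y:(205+(x-400)/10,142+y/10)
for n,p,z in [('fTL',A(28,77),.116),('fTR',A(293,80),.116),('cL',A(72,128),.046),('cR',A(342,131),.046),('lipIn',A(200,262),.057),('lipOutL',A(28,280),.057),('lipOutR',A(382,288),.057),('ledgeBL',A(42,112),.045),('ledgeBR',A(390,118),.045)]: print(n,onz(t,p,z))
def ony(c,px,y):
    K,e,o=c; d=o@np.linalg.solve(K,[px[0],px[1],1]); return e+d*(y-e[1])/d[1]
print('side top front', ony(s,B(648,60),.01),'corner',ony(s,B(612,272),.01),'lip top',ony(s,B(485,240),.0), 'backtop',ony(s,B(665,100),.01))
C=lambda x,y:(258+x/10,196+(y-360)/10); D=lambda x,y:(268+(x-400)/10,218+(y-360)/10)
for n,p in [('levR',C(187,385)),('levL',C(25,478)),('v',D(515,450)),('jaw',D(615,590)),('tip',(292,243.5))]: print(n,onz(t,p,.04))
im=cv2.imread('pics/top0.png').astype(int)[190:255,250:305]
m=(im.min(2)>150)
ys,xs=np.nonzero(m); P=np.c_[xs+250,ys+190]
print(len(P)); pts=np.array([onz(t,p,.04) for p in P])[:,:2]
print(pts.min(0),pts.max(0))
jaw=P[P[:,1]>228]; w=np.array([onz(t,p,.04) for p in jaw])[:,:2]; c=w.mean(0);u=np.linalg.svd(w-c)[2][0]; print('jaw axis',u,np.degrees(np.arctan2(*u[::-1])),c,((w-c)@u).min(),((w-c)@u).max())
E
```

```text
fTL [0.4684 0.067  0.116 ]
fTR [0.4675 0.011  0.116 ]
cL [0.458  0.0727 0.046 ]
cR [0.4571 0.0119 0.046 ]
lipIn [0.4282 0.0415 0.057 ]
lipOutL [0.4243 0.0798 0.057 ]
lipOutR [0.4223 0.001  0.057 ]
ledgeBL [0.4616 0.0797 0.045 ]
ledgeBR [0.4599 0.0013 0.045 ]
side top front [0.4669 0.01   0.1224] corner [0.4576 0.01   0.0676] lip top [0.4258 0.     0.0801] backtop [0.471  0.01   0.1121]
levR [ 0.5296 -0.2004  0.04  ]
levL [ 0.5088 -0.1638  0.04  ]
v [ 0.4654 -0.2063  0.04  ]
jaw [ 0.434  -0.2284  0.04  ]
tip [ 0.4284 -0.2339  0.04  ]
234
[ 0.4273 -0.234 ] [ 0.5308 -0.1627]
jaw axis [-0.8638 -0.5039] -149.74297598692505 [ 0.4453 -0.2217] -0.020796424786806628 0.01973489232221301
```

```bash
cat >> h.py <<'E'
def rot(yaw,tilt=0):
    return R.from_euler('ZY',[yaw,tilt],degrees=True)*R.from_matrix(np.array([[0,1,0],[1,0,0],[0,0,-1.]]).T)
def move(pos,yaw,tilt=0):
    s=state(); C=R.from_rotvec(s["tool_rot"])
    tr=C.inv().apply(np.array(pos)-s["ee_pos"])*1e3; an=(C.inv()*rot(yaw,tilt)).as_rotvec()*180/np.pi
    print("travel",tr.round(1),"ang",an.round(1)); return tr,an
E
python3 - <<'E'
from h import *
move([.481,-.400,.18],12); move([.481,-.4,.095],12)
E
```

```text
travel [291.2 -70.8  50.7] ang [ -0.1  -0.1 -79.5]
travel [291.2 -70.7 135.7] ang [ -0.1  -0.1 -79.5]
```

Emit:
apply_moves(targets=[{"hand": 1,"travel": [40,-10,6],"angular": [0,0,-10]},{"hand": 1,"travel": [80,-20,12],"angular": [0,0,-20]},{"hand": 1,"travel": [120,-30,20],"angular": [0,0,-30]},{"hand": 1,"travel": [160,-40,28],"angular": [0,0,-40]},{"hand": 1,"travel": [200,-50,35],"angular": [0,0,-50]},{"hand": 1,"travel": [240,-60,42],"angular": [0,0,-60]},{"hand": 1,"travel": [270,-66,48],"angular": [0,0,-70]},{"hand": 1,"travel": [291,-71,50.7],"angular": [0,0,-79.5]},{"hand": 1,"travel": [291,-71,50.7],"angular": [0,0,-79.5]},{"hand": 1,"travel": [291,-71,50.7],"angular": [0,0,-79.5]}])

```text
t: 1.35
ee_pos: [0.4804, -0.4006, 0.1804]
tool_rot: [-1.98, -2.439, 0.0]
contact_force: [-0.0, 0.0, -0.5]
grip_width: 0.0854
```

```bash
python3 - <<'E'
from h import *
s=state();print(s['t'],s['ee_pos'],s['joint_positions'],s['grip_width'])
c=cam('wrist');im=get_image('wrist')[:,:,::-1].copy();cv2.imwrite('pics/w1.png',im)
for p in [(.481,-.4,.13),(.4688,-.341,.13),(.4934,-.4596,.13)]: print(proj(c,p))
move([.481,-.4,.095],12)
E
```

```text
1.35 [ 0.4804 -0.4006  0.1804] [-0.7139  0.4831  1.6652 -0.0003  0.9939 -0.9208] 0.08543577727494915
[256.1736 212.4576]
[256.417  130.7053]
[256.056  282.5359]
travel [ 0.6  0.9 85.6] ang [-0.  -0.  -0.1]
```

View pics/w1.png

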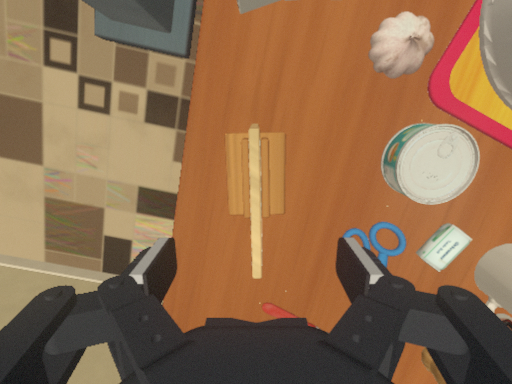

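```bash
python3 - <<'E'
from h import *
c=cam('wrist')
a=onz(c,(254,124.5),.13);b=onz(c,(256.5,278.5),.13);print(a,b,(a+b)/2,np.linalg.norm(a-b))
for p in [(226,133),(285,132),(286,215),(229,214)]: print(onz(c,p,.01))
E
```

```text
[ 0.4662 -0.3375  0.13  ] [ 0.4928 -0.4562  0.13  ] [ 0.4795 -0.3968  0.13  ] 0.12162565613562194
[ 0.4371 -0.357   0.01  ]
[ 0.502  -0.3423  0.01  ]
[ 0.5266 -0.4391  0.01  ]
[ 0.4577 -0.4522  0.01  ]
```

Emit:
apply_moves(targets=[{"hand": 1,"travel": [2,0,45],"angular": [0,0,0]},{"hand": 1,"travel": [2,0,85],"angular": [0,0,0]},{"hand": 1,"travel": [2,0,85],"angular": [0,0,0]},{"hand": -1,"travel": [2,0,85],"angular": [0,0,0]},{"hand": -1,"travel": [2,0,85],"angular": [0,0,0]},{"hand": -1,"travel": [2,0,85],"angular": [0,0,0]},{"hand": -1,"travel": [2,0,85],"angular": [0,0,0]},{"hand": -1,"travel": [2,0,85],"angular": [0,0,0]}], force=40)

```text
t: 2.4
ee_pos: [0.4808, -0.3987, 0.0963]
tool_rot: [1.976, 2.441, -0.0]
contact_force: [-0.9, 0.5, 5.4]
grip_width: 0.0077
```

```bash
python3 - <<'E'
from h import *
s=state();print(s)
move([s['ee_pos'][0],s['ee_pos'][1],.25],12)
# easel seat
o=np.array([.457,.0405,.045]);E=R.from_euler('ZY',[-1.2,10],degrees=True)
for d in ([-14,0,125],[-10,0,100],[-4,0,87]): print(d,o+E.apply(np.array(d)/1e3)); move(o+E.apply(np.array(d)/1e3),-1.2,10)
E
```

```text
{'t': 2.4, 'joint_positions': array([-0.7113,  0.5941,  1.7084, -0.0001,  0.8381, -0.9209]), 'qvel': array([-0.0011,  0.0012, -0.0024, -0.0005,  0.0004,  0.0013]), 'joint_efforts': array([  0.0716, -56.6971, -21.1573,   0.0511,  -0.3148,   0.0055]), 'ee_pos': array([ 0.4808, -0.3987,  0.0963]), 'tool_rot': array([ 1.9763,  2.4409, -0.0001]), 'contact_force': array([-0.851 ,  0.5075,  5.4124]), 'ft_torque': array([0.0556, 0.2026, 0.0183]), 'grip_width': 0.007664986441347468}
travel [  -0.1    0.1 -153.7] ang [0. 0. 0.]
[-14, 0, 125] [0.4649 0.0403 0.1705]
travel [432.6  75.8 -74.5] ang [10.   1.2 13.2]
[-10, 0, 100] [0.4645 0.0403 0.1452]
travel [432.8  75.4 -49.2] ang [10.   1.2 13.2]
[-4, 0, 87] [0.4682 0.0403 0.1314]
travel [431.9  79.  -35.3] ang [10.   1.2 13.2]
```

Emit:
apply_moves(targets=[{"hand": -1,"travel": [0,0,-40],"angular": [0,0,0]},{"hand": -1,"travel": [0,0,-90],"angular": [0,0,0]},{"hand": -1,"travel": [40,6,-130],"angular": [0,0,0]},{"hand": -1,"travel": [95,15,-140],"angular": [2,0.2,2.6]},{"hand": -1,"travel": [155,26,-140],"angular": [4,0.5,5.2]},{"hand": -1,"travel": [215,37,-140],"angular": [6,0.7,8]},{"hand": -1,"travel": [275,48,-135],"angular": [8,1,10.6]},{"hand": -1,"travel": [335,60,-125],"angular": [10,1.2,13.2]},{"hand": -1,"travel": [390,70,-110],"angular": [10,1.2,13.2]},{"hand": -1,"travel": [432,76,-95],"angular": [10,1.2,13.2]}])

```text
t: 3.65
ee_pos: [0.4647, 0.0421, 0.1902]
tool_rot: [-2.15, -2.107, 0.184]
contact_force: [-0.7, 0.0, -0.9]
grip_width: 0.0077
```

Emit:
apply_moves(targets=[{"hand": -1,"travel": [0,0,0],"angular": [0,0,0]},{"hand": -1,"travel": [0,0,0],"angular": [0,0,0]}])

```text
t: 3.9
ee_pos: [0.4651, 0.0398, 0.1907]
tool_rot: [-2.151, -2.107, 0.185]
contact_force: [0.1, 0.2, -0.5]
grip_width: 0.0076
```

```bash
python3 - <<'E'
from h import *
s=state();print(s)
w=cam('wrist')
a=get_image('top')[:,:,::-1];b=get_image('side')[:,:,::-1];c=get_image('wrist')[:,:,::-1]
def cr(im,x,y,w,h,k): return cv2.resize(im[y:y+h,x:x+w],None,fx=k,fy=k,interpolation=cv2.INTER_CUBIC)
cv2.imwrite('pics/m3.png',np.hstack([cv2.resize(cr(c,90,0,330,384,1),(400,465)),np.vstack([cr(a,130,190,80,46,5),cr(b,190,110,80,47,5)[:235]])]))
o=np.array([.457,.0405,.045]);E=R.from_euler('ZY',[-1.2,10],degrees=True)
for d in ([-4,0,100],[-4,0,87]): move(o+E.apply(np.array(d)/1e3),-1.2,10)
print(E.inv().apply(s['ee_pos']-o)*1e3)
E
```

```text
{'t': 3.9, 'joint_positions': array([0.0515, 0.3305, 1.8987, 0.0147, 1.0874, 0.0642]), 'qvel': array([-0.025 , -0.0062, -0.0051,  0.0007, -0.0011,  0.0009]), 'joint_efforts': array([  1.0265, -44.9872, -23.1768,   0.1064,   0.7827,   0.0161]), 'ee_pos': array([0.4651, 0.0398, 0.1907]), 'tool_rot': array([-2.1506, -2.1067,  0.1847]), 'contact_force': array([ 0.1432,  0.2028, -0.5359]), 'ft_torque': array([ 0.0038, -0.1472,  0.013 ]), 'grip_width': 0.007624252986723383}
travel [ 1.3 13.1 45.2] ang [-0.  -0.1 -0.1]
travel [ 1.3 13.1 58.2] ang [-0.  -0.1 -0.1]
[-17.3402  -0.5057 144.8697]
```

View pics/m3.png

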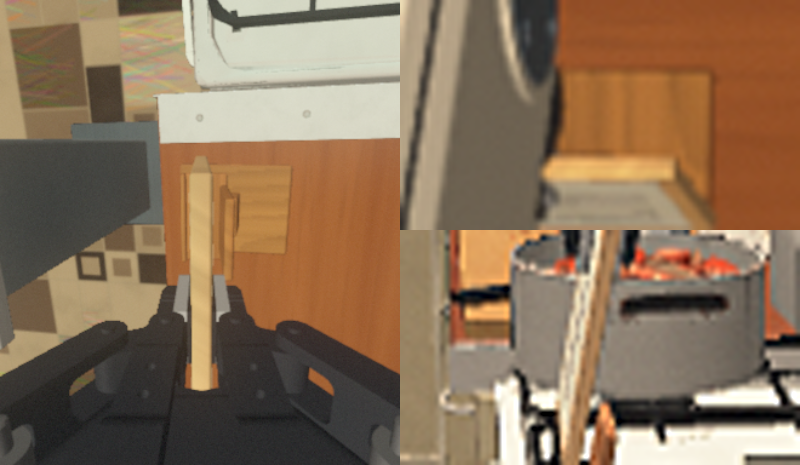

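```bash
python3 - <<'E'
from h import *
K,e,o=cam('wrist');s=state();C=R.from_rotvec(s['tool_rot']);w=(K,e,o)
for x in (55,58,60,62,65): print(x,proj(w,s['ee_pos']+C.apply(np.array([x,0,-33.7])/1e3)))
o=np.array([.457,.0405,.045]);E=R.from_euler('ZY',[-1.2,10],degrees=True)
k=400/330
for n,d in [('boardTL',[0,30,72]),('boardTR',[0,-30,72]),('cardslotL',[-29,40,7]),('ledgeR',[-29,-40,7]),('ledgeBackL',[0,40,0])]:
    p=proj(w,o+E.apply(np.array(d)/1e3)); print(n,p,'montage',(p[0]-90)*k,p[1]*k)
E
```

```text
55 [254.6232 157.0115]
58 [254.6084 149.4822]
60 [254.5985 144.3978]
62 [254.5884 139.2604]
65 [254.5732 131.4533]
boardTL [276.4039 166.7096] montage 225.94410899511277 202.07230213941003
boardTR [275.1255 235.1378] montage 224.39451108833688 285.0154615543774
cardslotL [243.6886 145.6282] montage 186.28926241036217 176.51904695421234
ledgeR [244.7667 218.54  ] montage 187.59598119914696 264.89691957316796
ledgeBackL [271.5674 144.8466] montage 220.0817485136174 175.57167312000055
```

Emit:
apply_moves(targets=[{"hand": -1,"travel": [2,6,15],"angular": [0,0,0]},{"hand": -1,"travel": [2,8,35],"angular": [0,0,0]},{"hand": -1,"travel": [2,9,48],"angular": [0,0,0]},{"hand": -1,"travel": [2,9.5,54],"angular": [0,0,0]},{"hand": -1,"travel": [2,10,56],"angular": [0,0,0]},{"hand": -1,"travel": [2,10,56],"angular": [0,0,0]}])

```text
t: 4.8
ee_pos: [0.4654, 0.0419, 0.1339]
tool_rot: [-2.152, -2.106, 0.184]
contact_force: [0.1, -1.1, -0.3]
grip_width: 0.0073
```

Emit:
apply_moves(targets=[{"hand": -1,"travel": [0,0,1.5],"angular": [0,0,0]},{"hand": -1,"travel": [0,0,3],"angular": [0,0,0]},{"hand": -1,"travel": [0,0,3],"angular": [0,0,0]}])

```text
t: 5.18
ee_pos: [0.4649, 0.042, 0.131]
tool_rot: [-2.152, -2.106, 0.184]
contact_force: [0.5, 0.1, 2.3]
grip_width: 0.0073
```

Emit:
apply_moves(targets=[{"hand": -1,"travel": [0,1.5,0.5],"angular": [0,0,0]},{"hand": -1,"travel": [0,2.5,0.5],"angular": [0,0,0]},{"hand": -1,"travel": [0,2.5,0.5],"angular": [0,0,0]}])

```text
t: 5.55
ee_pos: [0.466, 0.0421, 0.1308]
tool_rot: [-2.15, -2.104, 0.187]
contact_force: [-3.8, 1.5, 13.4]
grip_width: 0.0077
```

Emit:
apply_moves(targets=[{"hand": -1,"travel": [0,1,-0.3],"angular": [0,0,0]},{"hand": -1,"travel": [0,1,-0.3],"angular": [0,0,0]}])

```text
t: 5.8
ee_pos: [0.4669, 0.042, 0.1307]
tool_rot: [-2.15, -2.104, 0.187]
contact_force: [-5.2, 0.5, 10.8]
grip_width: 0.0072
```

Emit:
apply_moves(targets=[{"hand": -0.5,"travel": [0,0,0],"angular": [0,0,0]},{"hand": -0.2,"travel": [0,0,0],"angular": [0,0,0]},{"hand": 0.2,"travel": [0,0,0],"angular": [0,0,0]},{"hand": 0.2,"travel": [0,0,0],"angular": [0,0,0]},{"hand": 0.2,"travel": [0,0,-25],"angular": [0,0,0]},{"hand": 0.2,"travel": [0,0,-60],"angular": [0,0,0]},{"hand": 0.2,"travel": [0,0,-90],"angular": [0,0,0]},{"hand": 0.2,"travel": [0,0,-90],"angular": [0,0,0]}])

```text
t: 6.8
ee_pos: [0.4855, 0.0416, 0.2206]
tool_rot: [-2.154, -2.108, 0.179]
contact_force: [-0.2, -0.1, -0.3]
grip_width: 0.0512
```

```bash
python3 - <<'E'
from h import *
s=state();print(s['t'],s['ee_pos'],s['joint_positions'],s['grip_width'])
a=get_image('top')[:,:,::-1];b=get_image('side')[:,:,::-1];c=get_image('wrist')[:,:,::-1]
for n,i in zip('tsw',(a,b,c)): cv2.imwrite(f'pics/p4{n}.png',i)
def cr(im,x,y,w,h,k): return cv2.resize(im[y:y+h,x:x+w],None,fx=k,fy=k,interpolation=cv2.INTER_CUBIC)
cv2.imwrite('pics/m4.png',np.hstack([cr(c,150,90,200,220,2),cr(b,195,95,70,88,5)]))
E
```

```text
6.8 [0.4855 0.0416 0.2206] [0.0526 0.3155 1.8351 0.0148 1.1609 0.067 ] 0.051159093816426714
```

View pics/m4.png

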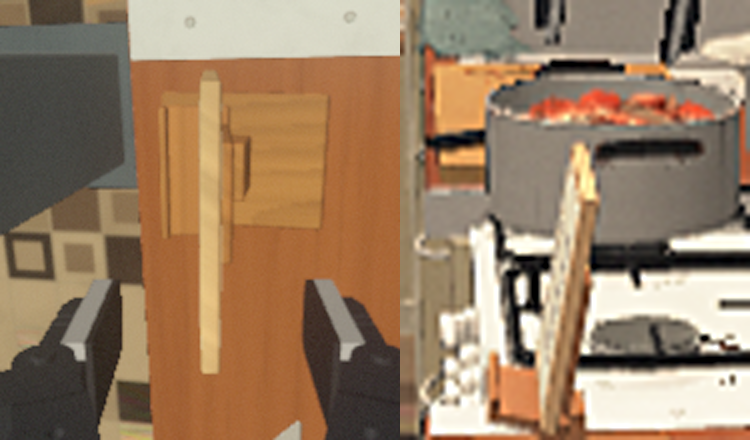

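```bash
python3 - <<'E'
from h import *
w=cam('wrist')
o=np.array([.457,.0405,.045]);E=R.from_euler('ZY',[-1.2,10],degrees=True)
def onp(c,px,n,p0):
    K,e,oo=c; d=oo@np.linalg.solve(K,[px[0],px[1],1]); return e+d*((p0-e)@n)/(d@n)
n=E.apply([0,0,1])
f=lambda px,z:E.inv().apply(onp(w,px,n,o+n*z)-o)*1e3
for px in [(250,129),(259,129),(249.5,276.5),(259,276.5)]: print('card',f(px,.12))
for px in [(231,143),(234,208),(265,142),(265,220)]: print('base/ledge',px,f(px,.0))
for px in [(265,158),(265,221)]: print('board',px,f(px,.072))
# clip plan
move([.507,-.187,.15],120); move([.507,-.187,.006],120)
E
```

```text
card [ -8.2655  63.2829 120.    ]
card [ -1.895   63.2766 120.    ]
card [ -9.529  -55.9102 120.    ]
card [ -1.6477 -55.9079 120.    ]
base/ledge (231, 143) [-33.1668  41.9142  -0.    ]
base/ledge (234, 208) [-31.5616 -37.5599   0.    ]
base/ledge (265, 142) [ 6.1443 43.0205 -0.    ]
base/ledge (265, 220) [  6.936  -53.4773  -0.    ]
board (265, 158) [ 4.0308 35.4048 72.    ]
board (265, 221) [  4.5333 -25.8551  72.    ]
travel [-227.9   40.5   61.4] ang [  -6.   -10.7 -120.9]
travel [-228.    65.8  203.2] ang [  -6.   -10.7 -120.9]
```

Emit:
apply_moves(targets=[{"hand": 0.65,"travel": [-30,4,-1],"angular": [-0.5,-0.9,-10.5]},{"hand": 0.65,"travel": [-60,7,-2],"angular": [-1,-1.8,-21]},{"hand": 0.65,"travel": [-90,11,-3],"angular": [-1.5,-2.7,-31]},{"hand": 0.65,"travel": [-120,15,-4],"angular": [-2,-3.6,-41]},{"hand": 0.65,"travel": [-150,20,5],"angular": [-2.5,-4.5,-51]},{"hand": 0.65,"travel": [-180,26,20],"angular": [-3,-5.4,-61]},{"hand": 0.65,"travel": [-205,34,40],"angular": [-3.5,-6.2,-71]},{"hand": 0.65,"travel": [-228,40.5,61],"angular": [-4,-7.1,-81]},{"hand": 0.65,"travel": [-228,40.5,61],"angular": [-4.5,-8,-91]},{"hand": 0.65,"travel": [-228,40.5,61],"angular": [-5,-8.9,-101]}])

```text
t: 8.2
ee_pos: [0.5065, -0.1869, 0.1493]
tool_rot: [0.283, -3.101, 0.034]
contact_force: [0.6, 0.1, -0.7]
grip_width: 0.0701
```

```bash
python3 - <<'E'
from h import *
s=state();print(s['t'],s['ee_pos'],s['joint_positions'],s['grip_width'])
move([.507,-.187,.15],119)
E
```

```text
8.2 [ 0.5065 -0.1869  0.1493] [-0.3578  0.4195  1.8667 -0.0414  0.8712 -2.0837] 0.07009521477230839
travel [-0.4 -0.2 -0.7] ang [ -0.8  -1.9 -18.6]
```

Emit:
apply_moves(targets=[{"hand": 0.65,"travel": [0,0,0],"angular": [-0.4,-1,-9.5]},{"hand": 0.65,"travel": [0,0,0],"angular": [-0.8,-1.9,-19]},{"hand": 0.65,"travel": [0,0,0],"angular": [-0.8,-1.9,-19]},{"hand": 0.65,"travel": [0,0,0],"angular": [-0.8,-1.9,-19]}])

```text
t: 8.7
ee_pos: [0.5075, -0.1868, 0.1506]
tool_rot: [-0.785, 3.04, -0.003]
contact_force: [-1.1, 0.3, 0.2]
grip_width: 0.0704
```

```bash
python3 - <<'E'
from h import *
s=state();print(s['t'],s['ee_pos'],s['joint_positions'],s['grip_width'])
w=cam('wrist');im=get_image('wrist')[:,:,::-1].copy()
for p in [(.5084,-.1636,.04),(.5298,-.2007,.04),(.477,-.205,.04),(.4278,-.2335,.04)]:
    q=proj(w,p);print(q);cv2.circle(im,tuple(int(v) for v in q),3,(255,0,0),1)
cv2.imwrite('pics/w5.png',im)
move([.507,-.187,.006],119.5)
E
```

```text
8.7 [ 0.5075 -0.1868  0.1506] [-0.3745  0.4113  1.8762 -0.0006  0.8512 -2.4502] 0.07038598920993894
[276.0756 201.64  ]
[232.4153 202.3718]
[254.5251 153.0827]
[253.1075  87.8434]
travel [  1.    0.6 144.8] ang [-0.2  0.1 -0.5]
```

View pics/w5.png

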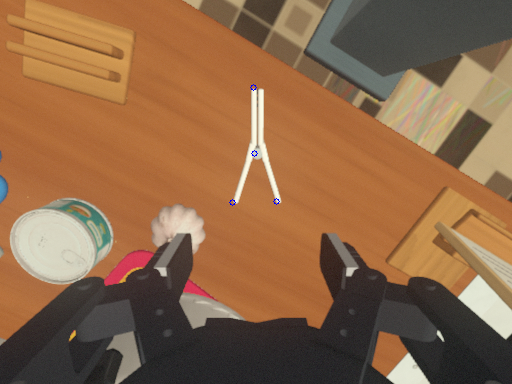

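Emit:
apply_moves(targets=[{"hand": 0.65,"travel": [1,0.5,50],"angular": [0,0,0]},{"hand": 0.65,"travel": [1,0.5,100],"angular": [0,0,0]},{"hand": 0.65,"travel": [1,0.5,135],"angular": [0,0,0]},{"hand": 0.65,"travel": [1,0.5,144],"angular": [0,0,0]},{"hand": 0.65,"travel": [1,0.5,144],"angular": [0,0,0]},{"hand": -1,"travel": [1,0.5,144],"angular": [0,0,0]},{"hand": -1,"travel": [1,0.5,144],"angular": [0,0,0]},{"hand": -1,"travel": [1,0.5,144],"angular": [0,0,0]},{"hand": -1,"travel": [1,0.5,144],"angular": [0,0,0]},{"hand": -1,"travel": [1,0.5,144],"angular": [0,0,0]}], force=40)

```text
t: 10.0
ee_pos: [0.5089, -0.1878, 0.0093]
tool_rot: [-0.788, 3.035, -0.007]
contact_force: [-1.4, 0.7, 9.6]
grip_width: 0.0149
```

Emit:
apply_moves(targets=[{"hand": -1,"travel": [0,0,0],"angular": [0,0,0]},{"hand": -1,"travel": [0,0,0],"angular": [0,0,0]}])

```text
t: 10.25
ee_pos: [0.5089, -0.1878, 0.0093]
tool_rot: [-0.788, 3.034, -0.007]
contact_force: [0.5, 1.8, 9.7]
grip_width: 0.0149
```

Emit:
apply_moves(targets=[{"hand": -1,"travel": [0,0,-20],"angular": [0,0,0]},{"hand": -1,"travel": [0,0,-60],"angular": [0,0,0]},{"hand": -1,"travel": [0,0,-110],"angular": [0,0,0]},{"hand": -1,"travel": [0,0,-140],"angular": [0,0,0]},{"hand": -1,"travel": [0,0,-140],"angular": [0,0,0]},{"hand": -1,"travel": [0,0,-140],"angular": [0,0,0]}])

```text
t: 11.0
ee_pos: [0.5064, -0.1869, 0.1474]
tool_rot: [-0.789, 3.037, -0.004]
contact_force: [0.4, 0.9, -2.0]
grip_width: 0.0149
```

```bash
python3 - <<'E'
from h import *
s=state();print(s['t'],s['ee_pos'],s['joint_positions'],s['grip_width'])
im=get_image('wrist')[:,:,::-1].copy()
cv2.imwrite('pics/w6.png',im)
o=np.array([.457,.0405,.045]);E=R.from_euler('ZY',[-1.2,10],degrees=True)
for d in ([-4,-200,90],[-4,-132,60]): p=o+E.apply(np.array(d)/1e3);print(p);move(p,-1.2,10)
E
```

```text
11.0 [ 0.5064 -0.1869  0.1474] [-0.3756  0.4143  1.8811 -0.0002  0.8418 -2.4547] 0.014917788891037129
[ 0.4645 -0.1597  0.1343]
travel [23.2 43.9 12.2] ang [  6.   10.7 120. ]
[ 0.4607 -0.0916  0.1048]
travel [ -6.6 105.3  41.7] ang [  6.   10.7 120. ]
```

View pics/w6.png

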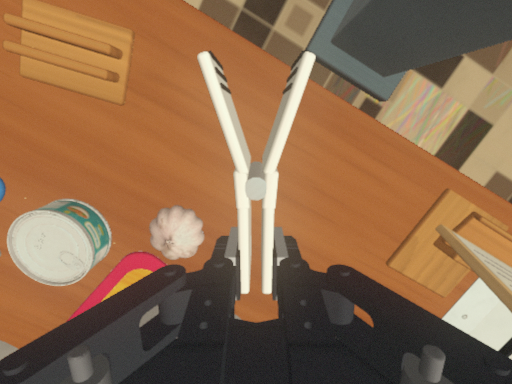

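```bash
python3 - <<'E'
from h import *
m=camera_model('wrist');K=m['camera_matrix'];H=m['hand_eye']
for px in [(256,187),(207,56),(308,57),(218,56),(297,58)]:
    d=H[:3,:3]@np.linalg.solve(K,[*px,1]);e=H[:3,3];print(px,(e+d*(-.0307-e[2])/d[2])*1e3)
E
```

```text
(256, 187) [ 40.2679   0.5196 -30.7   ]
(207, 56) [ 90.7863 -17.7247 -30.7   ]
(308, 57) [ 90.4219  19.9536 -30.7   ]
(218, 56) [ 90.7835 -13.6228 -30.7   ]
(297, 58) [ 90.0851  15.8625 -30.7   ]
```

```bash
python3 - <<'E'
from h import *
o=np.array([.457,.0405,.045]);E=R.from_euler('ZY',[-1.2,10],degrees=True)
p=o+E.apply(np.array([-6,-215,80])/1e3);print(p);move(p,-1.2,10)
E
```

```text
[ 0.4605 -0.1746  0.1248]
travel [33.9 32.9 21.8] ang [  6.   10.7 120. ]
```

Emit:
apply_moves(targets=[{"hand": -1,"travel": [4,4,2],"angular": [0.5,0.9,10]},{"hand": -1,"travel": [8,8,4],"angular": [1,1.8,20]},{"hand": -1,"travel": [12,12,6],"angular": [1.5,2.7,30]},{"hand": -1,"travel": [16,16,8],"angular": [2,3.6,40]},{"hand": -1,"travel": [20,20,10],"angular": [2.5,4.5,50]},{"hand": -1,"travel": [24,24,13],"angular": [3,5.3,60]},{"hand": -1,"travel": [28,28,16],"angular": [3.5,6.2,70]},{"hand": -1,"travel": [32,31,19],"angular": [4,7.1,80]},{"hand": -1,"travel": [34,33,22],"angular": [4.5,8,90]},{"hand": -1,"travel": [34,33,22],"angular": [5,8.9,100]}])

```text
t: 12.3
ee_pos: [0.4599, -0.1743, 0.1235]
tool_rot: [-1.766, -2.456, 0.165]
contact_force: [-0.3, -0.2, -0.7]
grip_width: 0.0151
```

```bash
python3 - <<'E'
from h import *
s=state();print(s['t'],s['ee_pos'],s['joint_positions'],s['grip_width'])
o=np.array([.457,.0405,.045]);E=R.from_euler('ZY',[-1.2,10],degrees=True)
p=o+E.apply(np.array([-6,-215,70])/1e3);print(p);move(p,-1.2,10)
E
```

```text
12.3 [ 0.4599 -0.1743  0.1235] [-0.3418  0.4516  1.9065 -0.0918  0.9237 -0.6056] 0.01509845921404268
[ 0.4587 -0.1746  0.115 ]
travel [-0.1  0.2  8.6] ang [ 0.9  1.7 19.7]
```

Emit:
apply_moves(targets=[{"hand": -1,"travel": [0,0,4],"angular": [0.5,0.9,10]},{"hand": -1,"travel": [0,0,8.5],"angular": [0.9,1.7,19.7]},{"hand": -1,"travel": [0,0,8.5],"angular": [0.9,1.7,19.7]},{"hand": -1,"travel": [0,0,8.5],"angular": [0.9,1.7,19.7]}])

```text
t: 12.8
ee_pos: [0.4594, -0.1749, 0.1161]
tool_rot: [-2.145, -2.117, 0.182]
contact_force: [-0.4, -0.2, -0.9]
grip_width: 0.0148
```

```bash
python3 - <<'E'
from h import *
s=state();print(s['t'],s['ee_pos'],s['joint_positions'],s['grip_width'])
o=np.array([.457,.0405,.045]);E=R.from_euler('ZY',[-1.2,10],degrees=True)
p=o+E.apply(np.array([-6,-130,70])/1e3);print(p);move(p,-1.2,10)
c=get_image('wrist')[:,:,::-1];b=get_image('side')[:,:,::-1]
cv2.imwrite('pics/m7.png',np.hstack([c[:330,110:410],cv2.resize(b[100:210,190:300],(330,330),interpolation=cv2.INTER_CUBIC)]))
cv2.imwrite('pics/w7.png',c)
E
```

```text
12.8 [ 0.4594 -0.1749  0.1161] [-0.3532  0.4734  1.8943 -0.0704  0.9377 -0.2939] 0.014781817819530313
[ 0.4605 -0.0896  0.115 ]
travel [85.3  0.2  1.1] ang [0.1 0.1 0.5]
```

View pics/m7.png

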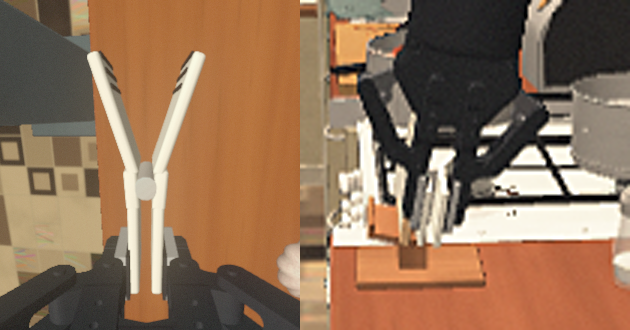

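Emit:
apply_moves(targets=[{"hand": -1,"travel": [15,0.2,1],"angular": [0,0,0.5]},{"hand": -1,"travel": [35,0.2,1],"angular": [0,0,0.5]},{"hand": -1,"travel": [48,0.2,1],"angular": [0,0,0.5]},{"hand": -1,"travel": [48,0.2,1],"angular": [0,0,0.5]}])

```text
t: 13.4
ee_pos: [0.4608, -0.1257, 0.1158]
tool_rot: [-2.156, -2.108, 0.182]
contact_force: [0.3, 0.1, 0.1]
grip_width: 0.0149
```

```bash
python3 - <<'E'
from h import *
s=state();print(s['t'],s['ee_pos'],s['grip_width'])
o=np.array([.457,.0405,.045]);E=R.from_euler('ZY',[-1.2,10],degrees=True)
p=o+E.apply(np.array([-6,-130,70])/1e3);move(p,-1.2,10)
c=get_image('wrist')[:,:,::-1]
w=cam('wrist')
for d in ([-8,-60,120],[0,-60,120],[-4,-60,80]): print(proj(w,o+E.apply(np.array(d)/1e3)))
cv2.imwrite('pics/w8.png',cv2.resize(c[:200,150:350],(600,600),interpolation=cv2.INTER_CUBIC))
E
```

```text
13.4 [ 0.4608 -0.1257  0.1158] 0.014945950779199578
travel [36.1 -0.9  0.9] ang [ 0.2  0.1 -0.1]
[243.6933 -11.4135]
[271.0268 -11.455 ]
[256.4924  29.8241]
```

View pics/w8.png

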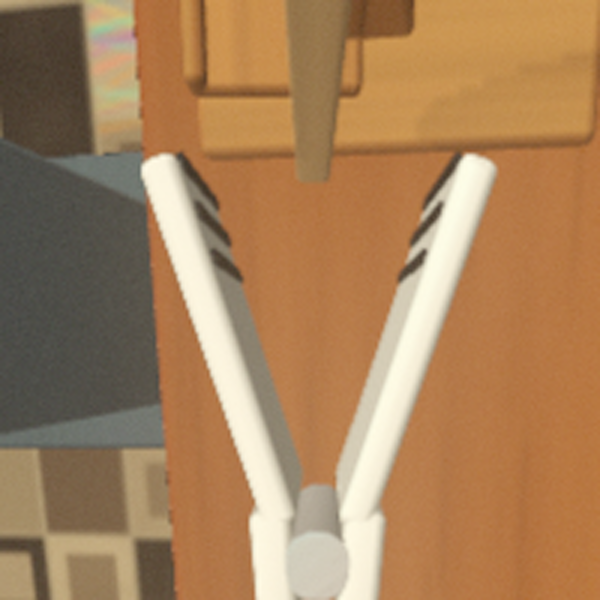

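Emit:
apply_moves(targets=[{"hand": -1,"travel": [12,-0.3,0.5],"angular": [0,0,0]},{"hand": -1,"travel": [25,-0.5,0.5],"angular": [0,0,0]},{"hand": -1,"travel": [36,-0.5,0.5],"angular": [0,0,0]},{"hand": -1,"travel": [36,-0.5,0.5],"angular": [0,0,0]},{"hand": -1,"travel": [36,-0.5,0.5],"angular": [0,0,0]}])

```text
t: 14.08
ee_pos: [0.4612, -0.0911, 0.1152]
tool_rot: [-2.158, -2.106, 0.182]
contact_force: [-0.3, -0.7, -0.1]
grip_width: 0.0147
```

```bash
python3 - <<'E'
from h import *
s=state();print(s)
o=np.array([.457,.0405,.045]);E=R.from_euler('ZY',[-1.2,10],degrees=True)
print('TCP in easel',E.inv().apply(s['ee_pos']-o)*1e3)
w=cam('wrist');c=get_image('wrist')[:,:,::-1];t=get_image('top')[:,:,::-1]
for d in ([-4,-60,120],[-4,-60,0],[-4,-60,100]): print(proj(w,o+E.apply(np.array(d)/1e3)))
a=cv2.resize(c[:200,150:350],(450,450),interpolation=cv2.INTER_CUBIC); b=cv2.resize(t[185:255,160:230],(350,350),interpolation=cv2.INTER_CUBIC)
cv2.imwrite('pics/m9.png',np.hstack([a,np.vstack([b,np.zeros((100,350,3),np.uint8)])]))
E
```

```text
{'t': 14.075, 'joint_positions': array([-0.2   ,  0.4517,  1.9383, -0.0398,  0.9197, -0.1487]), 'qvel': array([-0.0071,  0.0014, -0.001 , -0.0001,  0.0006, -0.0012]), 'joint_efforts': array([  0.3189, -48.5747, -19.0443,  -0.0585,   0.7501,   0.0013]), 'ee_pos': array([ 0.4612, -0.0911,  0.1152]), 'tool_rot': array([-2.1583, -2.1059,  0.1823]), 'contact_force': array([-0.2862, -0.7177, -0.1197]), 'ft_torque': array([-0.039 , -0.0896,  0.0057]), 'grip_width': 0.014680653265289117}
TCP in easel [  -5.3808 -131.4575   70.3435]
[258.3307 114.2497]
[256.283  114.6039]
[257.6847 114.3615]
```

View pics/m9.png

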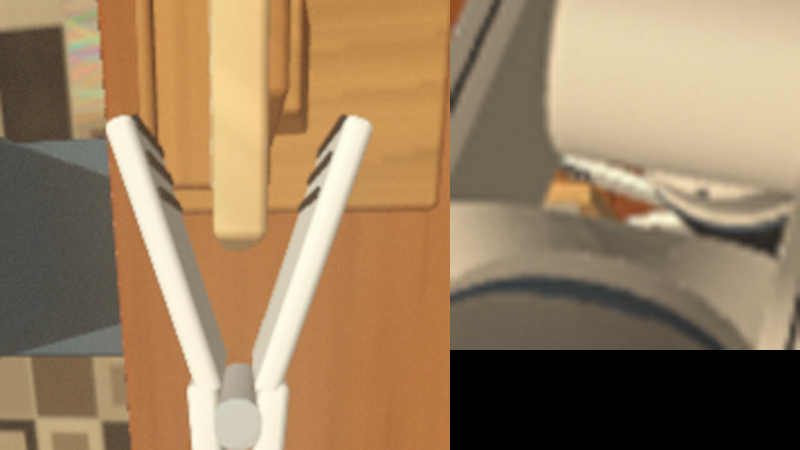

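```bash
python3 - <<'E'
from h import *
m=camera_model('wrist');K=m['camera_matrix'];H=m['hand_eye']
def f(px,z):
    d=H[:3,:3]@np.linalg.solve(K,[*px,1]);e=H[:3,3];return ((e+d*(z-e[2])/d[2])*1e3).round(1)
print('card top edge end',f((245,104.5),-.0497),f((268,104.5),-.0497),'bottom',f((256,110),.0703))
print('tips top',f((203,53),-.0307),f((310,53),-.0307),'inner',f((211,52),-.0307),f((303,52),-.0307))
E
```

```text
card top edge end [ 74.4  -3.  -49.7] [ 74.4   4.4 -49.7] bottom [74.9  0.6 70.3]
tips top [ 93.4 -19.2 -30.7] [ 93.3  20.7 -30.7] inner [ 93.7 -16.2 -30.7] [ 93.7  18.  -30.7]
```

Emit:
apply_moves(targets=[{"hand": -1,"travel": [0.5,0,0],"angular": [0,0,0]},{"hand": -1,"travel": [0.5,0,0],"angular": [0,0,0]},{"hand": -1,"travel": [0.5,0,0],"angular": [0,0,0]},{"hand": -1,"travel": [0.5,0,0],"angular": [0,0,0]}])

```text
t: 14.68
ee_pos: [0.4611, -0.0906, 0.1152]
tool_rot: [-2.159, -2.105, 0.182]
contact_force: [-0.1, -0.4, -0.8]
grip_width: 0.0147
```

```bash
python3 - <<'E'
from h import *
s=state();print(s['t'],s['qvel'],s['grip_width'],s['ee_pos'],s['contact_force']);print(hand_in())
E
```

```text
14.675 [-0.0001  0.0005 -0.0016 -0.0007  0.0008  0.0002] 0.014748684314547914 [ 0.4611 -0.0906  0.1152] [-0.149  -0.3804 -0.813 ]
the job is handed in; nothing more can be done
None
```

I moved the card from the rack onto the easel ledge. I then picked up the clip by its levers and handed in at 14.7 s, holding it squeezed open around the card's right-hand edge. `hand_in()` gave no verdict.

**Card:** The picture taken after I let go showed it flat against the board and centred on it to about 1–2 mm. I never touched it again after releasing it.

**Clip:** The last wrist picture showed:
- one jaw on each side of the card, with roughly 11 mm clear on each side
- tips about 17 mm in past the edge
- jaws about 80 mm up the card
- no contact with card or easel visible

**At hand-in:** The arm was still, the outside force on the tool was below 1 N, and the finger opening was 14.7 mm.

**Disagreements and gaps:**
- That opening is a little under the stated 17 mm for a full squeeze, though the jaws looked fully open in the picture.
- The wrist and top cameras differed by 2–5 mm on the card and easel. I placed the jaws from wrist pictures that showed card and clip together, so this should not matter.
- The last top picture was blocked by the arm, so it confirmed nothing.
- I did not take a final picture of the salt shaker, garlic and tin. No move was planned near them, and no contact showed in the force readings I took.

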